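# Sort the bench pieces, then hold the sprung cleaner lid at its set arm

## Task

Get the cleaning batch ready on the goldsmith's bench: put the two steel ring blanks into the square slatted basket and the steel doming punch into the long wooden tray, leaving the other bench things where they lie. Then lift the sprung lid of the ultrasonic cleaner by its front bar until the lid is parallel with the set arm, the slanting bar on the cleaner's side (do not shift that arm), and finish while still holding it there with the gripper, because it springs shut when let go.

Things in the scene. Friction and masses are not known exactly. Their poses are not given: they have to be found in the camera images.
- ring1: steel ring blank lying flat on the bench: outer diameter 28 mm, hole 20 mm, 12 mm high, 30 g; origin at the centre of its underside, z up. Belongs in the basket
- ring2: second ring blank, the same as ring1. Belongs in the basket
- punch: steel doming punch lying on the bench, 0.10 to 0.17 kg: square shank 16 x 16 mm and 56 mm long, then a short neck and a 16 mm ball end; 80 mm overall along its x axis (shank from x = -38 to +18 mm, ball centre at x = +34 mm). Origin on its underside, z up; grip the shank across its y axis. Belongs in the tray
- basket: square slatted steel basket, 120 x 120 mm outside, 40 mm high, walls 4 mm, floor 4 mm; does not move. Origin at the centre of its underside, axes along its sides, z up
- tray: long shallow wooden tray, 90 mm along its x, 170 mm along its y outside, 26 mm high, walls and floor 6 mm; does not move. Origin at the centre of its underside, z up
- cleaner: ultrasonic cleaner: steel tank housing 170 mm deep (x), 220 mm wide (y), 125 mm high, fixed to the bench, its front (-x) facing roughly to the robot. Origin at the centre of its underside, z up. The lid lies on top; the set arm and its arc guide stand on its +y flank, 110 to 150 mm from the middle
- lid: flat steel lid, 168 x 220 x 8 mm, starts shut. Origin on its hinge axis (far top edge of the cleaner), y = hinge axis, x from the front bar to the hinge, level when shut; z up. Opens to 75 degrees, turning positively about +y (front goes up). Spring and weight pull it shut: about 0.75 N m when shut, 1.2 N m at 0.8 rad (4 to 6 N square to the lid at the bar); let go, it shuts
- lid_bar (a point): centre of the lid's black front bar: a round bar 12 mm in diameter and 100 mm long along the lid's y axis, carried on two arms at its ends, 25 mm in front of the lid's front edge and 28 mm above the lid's top face; at x = -195 mm, z = +37 mm in the lid's frame. It can be pinched from above, the fingers closing along the lid's x, and can turn in the grip
- lid_hinge (a point): middle of the lid's hinge axis, 125 mm above the bench; axes as the lid's
- set_arm_tip (a point): aluminium set arm: flat bar 160 x 14 x 8 mm pointing up at an angle beside the lid on the cleaner's +y flank, pivoting on the lid's own axis, 130 mm to +y of the lid's middle. This point is on its centre line near the free end, 155 mm from the axis, at a small cross pin; its x axis points along the arm to the hinge. It marks the lid angle to hold; stiff, must stay as found
- set_arm (a joint): angle of the set arm above level, rad; 0 = level like the shut lid, grows upward; the lid opened by this same angle is parallel with it
- brick1: bystander: fluted red-brown firebrick bit, 40 x 33 x 24 mm, loose; leave alone. Origin at the centre of its underside
- brick2: bystander: second firebrick bit, the same
- loupe: bystander: black eye loupe 32 mm across and 22 mm high, a steel tab out to 43 mm at its +x; origin at the centre of its underside; leave alone
- jar: bystander: small amber jar, 52 mm across, 70 mm high, at the back; leave alone
- spool: bystander: copper spool, 52 mm across, 40 mm high, at the back; leave alone
There are look-alikes about, which are no part of the job. Leave any red look-alike of the tray alone. Several things have the shape of the punch; the one meant has the colours described above.

How it is judged (in metres and radians):
On the way, in this order (a step that is already met when the one before it is completed fails the run):
1. both ring blanks lie in the basket and the punch in the tray, let go (x of ring1 in the frame of basket between -0.055 and 0.055 m and y of ring1 in the frame of basket between -0.055 and 0.055 m and z of each of ring1, ring2 in the frame of basket below 0.03 m and linear speed of each of ring1, ring2, punch below 0.03 m/s and x of ring2 in the frame of basket between -0.055 and 0.055 m and y of ring2 in the frame of basket between -0.055 and 0.055 m and x of punch in the frame of tray between -0.042 and 0.042 m and y of punch in the frame of tray between -0.082 and 0.082 m and z of punch in the frame of tray below 0.022 m and contact force between the fingers and ring1 below 0.2 N and contact force between the fingers and ring2 below 0.2 N and contact force between the fingers and punch below 0.2 N), for 0.2 s.
2. the lid is held parallel with the set arm (angle between the x axis of lid and the x axis of set_arm_tip, either way round below 0.07 rad and contact force between the fingers and lid above 2 N), for 0.2 s.
At the end, for the whole second after the job is handed in: Both rings rest inside the basket and the punch inside the tray; the lid is within 0.07 rad (4 degrees) of parallel with the set arm, pressed on by the gripper's fingers with more than 2 N and touched by no loose thing (all of step 2 and x of ring1 in the frame of basket between -0.055 and 0.055 m and y of ring1 in the frame of basket between -0.055 and 0.055 m and z of each of ring1, ring2 in the frame of basket below 0.03 m and linear speed of each of ring1, ring2, punch below 0.03 m/s and x of ring2 in the frame of basket between -0.055 and 0.055 m and y of ring2 in the frame of basket between -0.055 and 0.055 m and x of punch in the frame of tray between -0.042 and 0.042 m and y of punch in the frame of tray between -0.082 and 0.082 m and z of punch in the frame of tray below 0.022 m and contact force between each of brick1, brick2, loupe, jar, spool, ring1, ring2, punch and lid below 0.2 N); the arm keeps its last pose, push and grip.
It fails at once if a bystander is moved by more than 30 mm (distance of any of brick1, brick2, loupe, jar, spool from where it was at the start of the episode above 0.03 m).
It fails at once if the set arm is shifted by more than 8 mm at its tip (distance of set_arm_tip from where it was at the start of the episode above 0.008 m).
It also fails if it takes over 72 s, if anything falls off the work surface, if the arm or the gripper's body presses on something with over 40 N, if the wrist force passes 120 N, or if a joint passes its speed limit or range.

## Robot

A 6-joint arm with a two-finger parallel gripper is mounted at the origin on the work surface. World frame = base frame: x ahead of the robot, y to its left, z up, the work surface at z = 0. Lengths are in m, angles in degrees, forces in N, time in s.
With the tool pointing down it reaches from about 0.375 to 0.9 m from the base axis. Payload 3.1 kg.
Tool frame: the origin (TCP) lies at the very end of the fingers, on their centre line; the grasp point (between the pads) lies 19 mm behind it; z points along the fingers, y is the line along which they close (so a half turn about z gives the same grasp; the last joint's range is limited). The gripper opens to 87 mm and grips with 3 to 60 N. Pads are 19 mm wide; open, the fingers measure 117 mm over their backs; the gripper's body (75 mm by 190 mm) begins 51 mm behind the grasp point.
Start: joints at [-77.664, 30.224, 82.088, -0, 67.689, -10.227], TCP at [0.24, -0.577, 0.223] pointing down, gripper open.
Joint ranges: [-176.69, 176.69], [-43.24, 126.21], [12.49, 139.97], [-82, 262], [0, 151.66], [-163.58, 163.58]. Speed limits (degrees/s): [159.86, 159.86, 180, 180, 180, 180].

## Interface

Orientations are given as a 3x3 rotation matrix whose columns are the frame's x, y, z axes.
In Python, from rig import readout, cams, bot gives the robot as it stands.
- The arm moves only by the shell command python3 -m inch 'ROWS'. ROWS is JSON, a list of rows, each a list of 5 numbers: the shift along the world's x, y, z in cm, then the turn about the world's z in degrees, then the finger opening in cm, from 0 to 8.7. In form: [[dx, dy, dz, twist, fingers], ...]. A call has 1 to 10 rows; each row is the pose to reach, as a shift and turn from the pose commanded when the call began; what a row does not reach only later rows make up. A row lasts 1/12 s, in which the tool goes at most 41.7 mm and 7.16 degrees, less where a joint would pass 70% of its speed; a pose out of reach is approached as far as the arm can. A call with a gripper value outside its range is refused whole. The fingers move at their own pace and stop on an object; the grip force is fixed at half the most. Time passes only in rows, so rows that repeat a pose let the fingers close. It gives the time, the measured TCP pose, the force, the opening and the grip force at its end, in the units of the state.
- readout.read_state(): the state, without advancing time (a new reading comes with each control period).
- cams.capture(name): name is "scene" or "top"; returns a dict with "image" (400x640x3 uint8, blue, green, red), "intrinsics" (3x3 intrinsics, pixels), "xyz" and "rotation" of the camera in the world. Camera axes: x right, y down, z forward; pixel columns grow to the right and rows downward; lengths in m; the calibration is good to about 2 mm. A picture is of the moment at which its call begins. There is no depth.
- bot.hand_in(): hands the job in; it is judged then, once.
The state is a dict: "time_s": time; "joint_positions": joint angles; "qvel": joint speeds; "tau": joint torques, N m; "position": TCP position; "tcp_rot": TCP orientation; "force": force on the tool from outside, world axes, zero at the start; "moment": the same for the moment, N m; "opening": opening from 0.0 (shut) to 1.0 (fully open); "grasp_force": force on a finger pad.
Only numpy, scipy, OpenCV 4.12 (cv2) and the standard library are available. Lean on these libraries where they do the work, as an engineer would, in place of code of your own. Each camera call takes 0.05 s, during which the arm holds its last target. There are 200 camera calls.

## Working session

There is one attempt and no reset: what is moved stays moved. The work goes in short steps, Python scripts to look and compute and a shell command to move; the robot and the scene stay as the last step left them, time stands still between calls to the robot, and variables do not carry over. Pictures are saved under pics/ and viewed, at most 10 in all, crops included, and the job is handed in when it is done.

```bash
mkdir -p pics; ls; cat > h.py <<'E'
import numpy as np, cv2
from rig import readout, cams, bot
def grab(n,f=None):
    c=cams.capture(n)
    if f: cv2.imwrite('pics/'+f,c['image'])
    return c
def ray(c,u,v):
    K=np.array(c['intrinsics']);d=np.array(c['rotation'])@np.linalg.inv(K)@[u,v,1]
    return np.array(c['xyz']),d/np.linalg.norm(d)
def onz(c,u,v,z):
    o,d=ray(c,u,v);return o+d*(z-o[2])/d[2]
def proj(c,P):
    p=np.array(c['intrinsics'])@np.array(c['rotation']).T@(np.array(P)-np.array(c['xyz']));return p[:2]/p[2]
E
python3 - <<'E'
from h import *
for n in('scene','top'):
    c=grab(n,n+'1.png');print(n,c['xyz'],np.round(c['rotation'],3).tolist(),c['intrinsics'])
s=readout.read_state();print(s['time_s'],s['position'],s['tcp_rot'],s['force'])
E
```

```text
pics
scene [ 0.99275472 -0.90445415  0.74409841] [[0.88, 0.242, -0.408], [0.474, -0.464, 0.748], [-0.008, -0.852, -0.523]] [[382.62402982   0.         319.37693088]
 [  0.         382.62402982 199.92120944]
 [  0.           0.           1.        ]]
top [ 0.39148118 -0.01151132  1.55547045] [[0.015, -0.998, 0.066], [-1.0, -0.015, 0.003], [-0.002, -0.066, -0.998]] [[464.44436924   0.         310.95595092]
 [  0.         464.44436924 195.89711248]
 [  0.           0.           1.        ]]
0.1 [ 0.23965689 -0.57648472  0.22163955] [[ 9.23483244e-01  3.83638516e-01 -4.32352120e-04]
 [ 3.83638584e-01 -9.23481155e-01  1.99809802e-03]
 [ 3.67278324e-04 -2.01107699e-03 -9.99997910e-01]] [-0.11617158 -0.01297087 -0.05936736]
```

View pics/scene1.png

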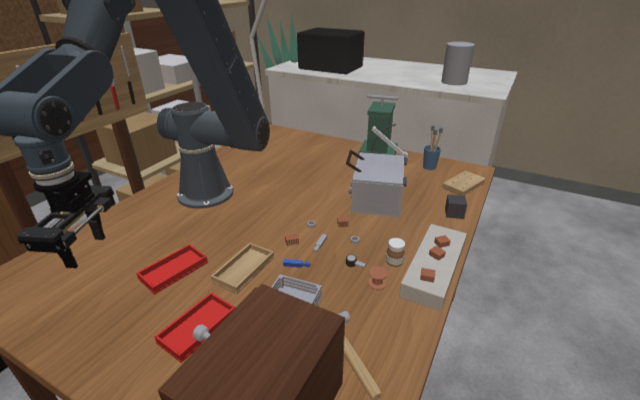

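View pics/top1.png

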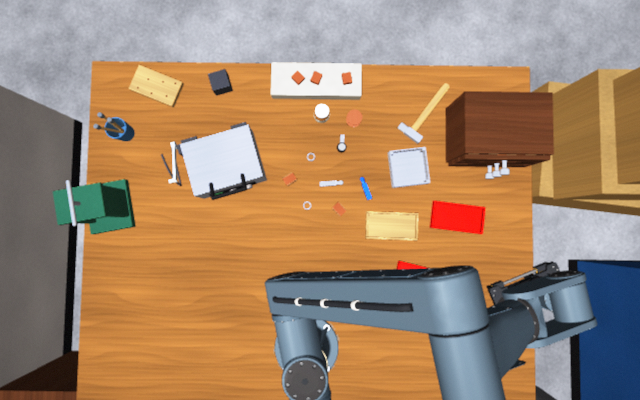

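The scene view shows the punch at about (320,241), the rings at (311,224) and (355,239), the basket at (297,292), the tray at (243,266) and the cleaner at (378,180). In the top view, the rings are at (311,157) and (307,205), the steel punch at (331,183) with a blue look-alike at (366,188), the basket at (408,167), the tray at (392,225), and the lid with its bar at (231,187).

```bash
python3 - <<'E'
from h import *
t=cv2.imread('pics/top1.png');s=cv2.imread('pics/scene1.png')
a=cv2.resize(t[110:250,150:350],(800,560),interpolation=cv2.INTER_CUBIC);cv2.imwrite('pics/c1.png',a)
b=cv2.resize(s[120:320,210:450],(720,600),interpolation=cv2.INTER_CUBIC);cv2.imwrite('pics/c2.png',b)
E
```

```text
(no output)
```

View pics/c1.png

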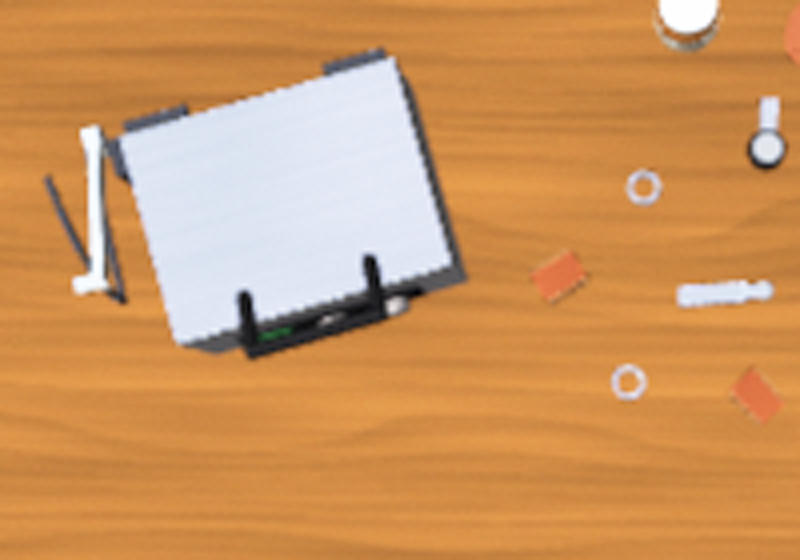

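View pics/c2.png

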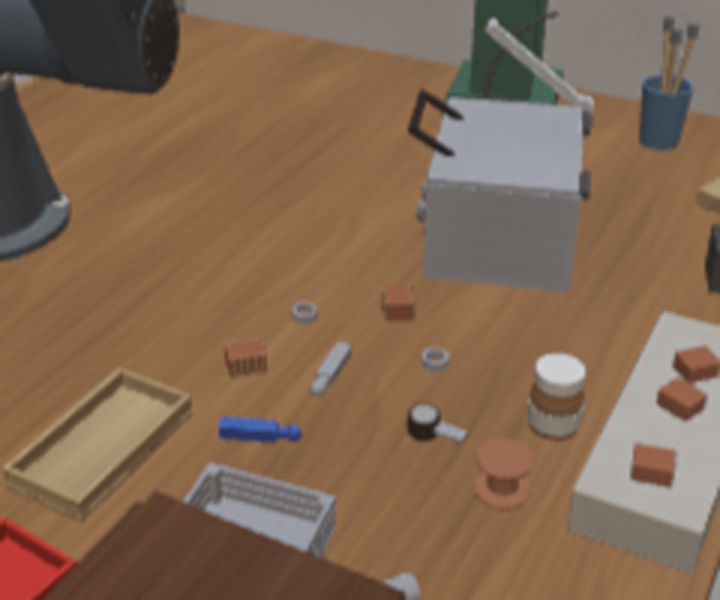

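The top crop shows the two rings at (644,187) and (628,382), the punch from (678,295) to (773,290) with its ball to the right, and the bar from (248,345) to (385,310). The set arm runs from (92,135) to its pin at (88,286). The scene crop shows the set arm from its pivot (585,103) up to its tip (493,25).

```bash
python3 - <<'E'
from h import *
from scipy.optimize import least_squares
t=cams.capture('top');s=cams.capture('scene')
im=t['image'];hsv=cv2.cvtColor(im,cv2.COLOR_BGR2HSV)
m=((hsv[...,1]<70)&(hsv[...,2]>110)).astype(np.uint8)
def comp(m,c,x0,y0,x1,y1,z):
    k=np.zeros_like(m);k[y0:y1,x0:x1]=m[y0:y1,x0:x1]
    pts=np.argwhere(k)[:,::-1].astype(np.float32)
    P=np.array([onz(c,u,v,z)[:2] for u,v in pts]).astype(np.float32)
    return P
for n,b,z in(('ringA',(300,148,322,168),.012),('ringB',(297,196,317,216),.012),('punch',(315,174,347,194),.014),('basket',(382,142,434,192),.04)):
    P=comp(m,t,*b,z);r=cv2.minAreaRect(P);print(n,len(P),P.mean(0),P.min(0),P.max(0),r)
mt=((hsv[...,0]>12)&(hsv[...,0]<30)&(hsv[...,1]<150)&(hsv[...,2]>150)).astype(np.uint8)
P=comp(mt,t,355,200,428,248,.026);print('tray',len(P),cv2.minAreaRect(P))
# lid top
k=np.zeros_like(m);k[118:200,178:268]=m[118:200,178:268]
cs=max(cv2.findContours(k,0,2)[0],key=cv2.contourArea);P=np.array([onz(t,u,v,.134)[:2] for u,v in cs[:,0]],np.float32)
print('lid',cv2.minAreaRect(P),cv2.boxPoints(cv2.minAreaRect(P)).tolist())
for n,(u,v) in dict(barL=(248,345),barR=(386,310)).items(): print(n,onz(t,150+u/4,110+v/4,.168))
# scene checks
for n,(u,v),z in(('ringB',(304,311),.006),('ringA',(435,358),.006)):print('scene',n,onz(s,210+u/3,120+v/3,z))
def tri(a,b):
    (o1,d1),(o2,d2)=ray(t,*a),ray(s,*b)
    A=np.c_[d1,-d2];x=np.linalg.lstsq(A,o2-o1,rcond=None)[0];p,q=o1+x[0]*d1,o2+x[1]*d2;return (p+q)/2,np.linalg.norm(p-q)
print('tip',tri((150+88/4,110+286/4),(210+493/3,120+24/3)),'base',tri((150+92/4,110+133/4),(210+585/3,120+103/3)))
E
```

```text
ringA 42 [ 0.62630236 -0.00298039] [ 0.6142111  -0.01485659] [0.6380802  0.00878861] ((0.6261456608772278, -0.0030586905777454376), (0.023631349205970764, 0.023454824462532997), 0.8224176168441772)
ringB 37 [0.46291253 0.00841674] [ 0.4499867  -0.00390065] [0.47671542 0.01958613] ((0.4633749723434448, 0.007842819206416607), (0.026636192575097084, 0.023291554301977158), 0.850632905960083)
punch 125 [ 0.5381863  -0.06946076] [ 0.5272669 -0.1093678] [ 0.5483536  -0.03266474] ((0.5383638739585876, -0.0709780678153038), (0.01805524155497551, 0.07751476019620895), 5.6141533851623535)
basket 1457 [ 0.59253514 -0.32526696] [ 0.52511173 -0.39576548] [ 0.67510223 -0.25791362] ((0.6009814739227295, -0.3240812122821808), (0.1400976926088333, 0.12808211147785187), 7.442714691162109)
tray 1474 ((0.4166680574417114, -0.273293673992157), (0.17307649552822113, 0.12678782641887665), 88.65078735351562)
lid ((0.5959530472755432, 0.27400293946266174), (0.1804979294538498, 0.2233954817056656), 17.076553344726562) [[0.4768829047679901, 0.3542747497558594], [0.542482852935791, 0.14072805643081665], [0.7150231599807739, 0.1937311291694641], [0.6494232416152954, 0.40727782249450684]]
barL [0.47819721 0.28931389 0.168     ]
barR [0.50598947 0.18658471 0.168     ]
scene ringB [0.46480042 0.00580686 0.006     ]
scene ringA [ 0.62902264 -0.00518285  0.006     ]
tip (array([0.51877419, 0.39651011, 0.21936322]), np.float64(0.006047184978988834)) base (array([0.64330303, 0.42394372, 0.12672452]), np.float64(0.0016189077443066106))
```

```bash
python3 - <<'E'
from h import *
t=cams.capture('top');s=cams.capture('scene')
im=t['image'];hsv=cv2.cvtColor(im,cv2.COLOR_BGR2HSV)
def big(m,b,z,c=t):
    k=np.zeros_like(m);x0,y0,x1,y1=b;k[y0:y1,x0:x1]=m[y0:y1,x0:x1]
    n,l,st,_=cv2.connectedComponentsWithStats(k,connectivity=4);i=1+st[1:,4].argmax()
    P=np.argwhere(l==i)[:,::-1];return P,st[i]
def rect(P,z):return cv2.minAreaRect(np.array([onz(t,u,v,z)[:2] for u,v in P],np.float32))
m=((hsv[...,1]<70)&(hsv[...,2]>110)).astype(np.uint8)
m2=cv2.morphologyEx(m,cv2.MORPH_OPEN,np.ones((3,3)))
P,st=big(m2,(382,144,434,192),.04);print('basket',st,rect(P,.04))
d=hsv[225,392],hsv[215,340],hsv[230,450];print(d, hsv[260,392])
for th in(120,135,150):
    mt=((hsv[...,1]<th)&(hsv[...,2]>150)).astype(np.uint8);P,st=big(mt,(355,200,428,248),.026);print('tray',th,st,rect(P,.026))
P,st=big(m,(315,174,347,194),.014);Q=np.array([onz(t,u,v,.014)[:2] for u,v in P]);_,_,V=np.linalg.svd(Q-Q.mean(0));print('punch',Q.mean(0),np.degrees(np.arctan2(*V[0][::-1])),(Q@V[0]).min()-(Q@V[0]).max())
# set arm in scene: plane through hinge offset
a=np.radians(15.5);ex=np.array([np.cos(a),np.sin(a),0]);ey=np.array([-np.sin(a),np.cos(a),0])
H=np.array([.492,.238,.125])+.195*ex
hs=cv2.cvtColor(s['image'],cv2.COLOR_BGR2HSV);ms=((hs[...,2]>150)&(hs[...,1]<60)).astype(np.uint8)
P,st=big(ms,(370,124,412,160),0);print('arm',st)
for off in(.126,.13,.135):
    L=[]
    for u,v in P:
        o,dd=ray(s,u,v);p=o+dd*((H+off*ey-o)@ey)/(dd@ey);L.append([(H-p)@ex,p[2]-.125])
    L=np.array(L);f=cv2.fitLine(L[(L[:,0]>.02)].astype(np.float32),cv2.DIST_HUBER,0,.001,.001).ravel();print(off,np.degrees(np.arctan2(f[1],f[0])),f,L.min(0),L.max(0))
print('bar ends in scene',proj(s,H-.195*ex+[0,0,.037]+.05*ey),proj(s,H-.195*ex+[0,0,.037]-.05*ey),'hinge corner',proj(s,H-.11*ey),proj(s,H-.168*ex-.11*ey))
E
```

```text
basket [ 388  147   42   41 1454] ((0.5926618576049805, -0.32531502842903137), (0.12338093668222427, 0.12811173498630524), 7.292506694793701)
(array([ 22, 100, 243], dtype=uint8), array([ 12, 165, 219], dtype=uint8), array([  9, 201, 228], dtype=uint8)) [ 15 171 206]
tray 120 [ 366  211   53   30 1317] ((0.3993227183818817, -0.27388179302215576), (0.17046795785427094, 0.09039246290922165), 88.6343765258789)
tray 135 [ 366  211   53   30 1431] ((0.3992694020271301, -0.2734648585319519), (0.17145183682441711, 0.09077205508947372), 88.63435363769531)
tray 150 [ 366  211   53   30 1470] ((0.3993566632270813, -0.2735219895839691), (0.17171652615070343, 0.09214193373918533), 88.80754852294922)
punch [ 0.53827241 -0.0695949 ] -85.03113124124852 -0.07743165373750441
arm [370 154  34   6 166]
0.126 -4.763368 [ 0.99654615 -0.08304073  0.08476993 -0.01152239] [ 0.00580182 -0.02486777] [ 1.31993836e-01 -7.58517717e-05]
0.13 -4.7633667 [ 0.99654615 -0.08304071  0.0849669  -0.01337617] [ 0.00576665 -0.02676078] [ 0.13232962 -0.00189598]
0.135 -4.763366 [ 0.99654615 -0.0830407   0.08521311 -0.01569339] [ 0.00572269 -0.02912704] [ 0.13274936 -0.00417115]
bar ends in scene [351.19323103 150.89865204] [346.77696773 162.61802004] hinge corner [402.31825401 186.05223928] [351.5047345  180.96273693]
```

```bash
python3 -m inch '[[29.7,51.8,0,72.4,4.5],[29.7,51.8,0,72.4,4.5],[29.7,51.8,0,72.4,4.5],[29.7,51.8,0,72.4,4.5],[29.7,51.8,0,72.4,4.5],[29.7,51.8,0,72.4,4.5],[29.7,51.8,0,72.4,4.5],[29.7,51.8,0,72.4,4.5],[29.7,51.8,0,72.4,4.5],[29.7,51.8,0,72.4,4.5]]'
python3 - <<'E'
from h import *
s=cams.capture('scene')
a=np.radians(15.5);ex=np.array([np.cos(a),np.sin(a),0]);ey=np.array([-np.sin(a),np.cos(a),0])
H=np.array([.492,.238,.125])+.195*ex
hs=cv2.cvtColor(cv2.imread('pics/scene1.png'),cv2.COLOR_BGR2HSV);ms=((hs[...,2]>140)&(hs[...,1]<60))
k=np.zeros_like(ms);k[125:152,371:400]=ms[125:152,371:400]
P=np.argwhere(k)[:,::-1];print(len(P),P.min(0),P.max(0))
for off in(.126,.13,.135):
    L=[]
    for u,v in P:
        o,dd=ray(s,u,v);p=o+dd*((H+off*ey-o)@ey)/(dd@ey);L.append([(H-p)@ex,p[2]-.125])
    L=np.array(L);f=cv2.fitLine(L.astype(np.float32),cv2.DIST_HUBER,0,.001,.001).ravel();print(off,np.degrees(np.arctan2(f[1],f[0])),'line at x=0 z',f[3]-f[2]*f[1]/f[0],L.min(0),L.max(0), np.hypot(*L.T).max())
E
```

```text
time_s: 1.13
position: [0.4478, -0.2138, 0.2228]
tcp_rot: [[-0.079, 0.997, 0.0], [0.997, 0.079, -0.0], [-0.0, 0.0, -1.0]]
force: [1.2, 0.2, -0.3]
opening: 0.523
grasp_force: 0.0
42 [373 126] [399 149]
0.126 37.787754 line at x=0 z 0.009010293 [0.02472735 0.02687586] [0.12754026 0.11025287] 0.16601264498786455
0.13 37.787754 line at x=0 z 0.007257361 [0.02474782 0.02513496] [0.12786295 0.10875706] 0.16525829060263172
0.135 37.787754 line at x=0 z 0.0050661974 [0.0247734  0.02295883] [0.12826632 0.1068873 ] 0.16433046185242003
```

```bash
python3 -m inch '[[8.9,15.5,0,0.5,4.5],[8.9,15.5,0,0.5,4.5],[8.9,15.5,0,0.5,4.5],[8.9,15.5,0,0.5,4.5],[8.9,15.5,0,0.5,4.5],[8.9,15.5,-12,0.5,4.5],[8.9,15.5,-12,0.5,4.5],[8.9,15.5,-12,0.5,4.5],[8.9,15.5,-12,0.5,4.5],[8.9,15.5,-12,0.5,4.5]]'
```

```text
time_s: 2.02
position: [0.5345, -0.0606, 0.101]
tcp_rot: [[-0.081, 0.997, -0.005], [0.997, 0.081, 0.002], [0.002, -0.005, -1.0]]
force: [0.0, -0.2, 0.6]
opening: 0.515
grasp_force: 0.0
```

```bash
python3 -m inch '[[0,0,0,0,4.5],[0,0,0,0,4.5],[0,0,0,0,4.5],[0,0,0,0,4.5]]'
```

```text
time_s: 2.35
position: [0.5374, -0.0612, 0.1048]
tcp_rot: [[-0.081, 0.997, 0.004], [0.997, 0.081, -0.001], [-0.002, 0.004, -1.0]]
force: [-0.5, -0.1, -0.5]
opening: 0.517
grasp_force: 0.0
```

```bash
python3 -m inch '[[0,0.2,-4,0,4.5],[0,0.2,-7.5,0,4.5],[0,0.2,-9.8,0,4.5],[0,0.2,-9.8,0,4.5],[0,0.2,-9.8,0,4.5],[0,0.2,-9.8,0,1],[0,0.2,-9.8,0,1],[0,0.2,-9.8,0,1],[0,0.2,-9.8,0,1],[0,0.2,-9.8,0,1]]'
```

```text
time_s: 3.18
position: [0.5365, -0.0588, 0.0055]
tcp_rot: [[-0.082, 0.997, 0.001], [0.997, 0.082, -0.0], [-0.001, 0.001, -1.0]]
force: [0.8, 0.5, -0.2]
opening: 0.231
grasp_force: 0.0
```

```bash
python3 -m inch '[[0,0,0,0,1],[0,0,0,0,1],[0,0,0,0,1],[0,0,3,0,1],[0,0,6,0,1],[0,0,8,0,1],[0,0,8,0,1],[0,0,8,0,1]]'; python3 -c "
from h import *
grab('scene','s2.png')
i=cv2.imread('pics/s2.png');cv2.imwrite('pics/s2c.png',cv2.resize(i[150:350,200:450],(750,600)))"
```

```text
time_s: 3.85
position: [0.5365, -0.0588, 0.0852]
tcp_rot: [[-0.082, 0.997, 0.002], [0.997, 0.082, -0.001], [-0.001, 0.002, -1.0]]
force: [0.1, -0.2, -1.2]
opening: 0.18
grasp_force: 30.0
```

View pics/s2c.png

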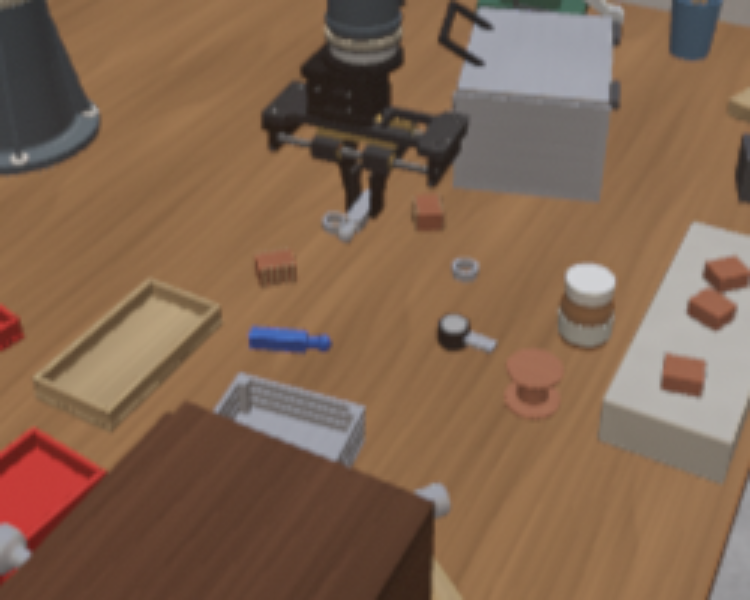

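The crop shows the punch gripped and lifted at (357,215), with the tray clear at (130,355). I'll place it in the tray next.

```bash
python3 -m inch '[[-13.6,-20.6,0,0,1],[-13.6,-20.6,0,0,1],[-13.6,-20.6,0,0,1],[-13.6,-20.6,0,0,1],[-13.6,-20.6,0,0,1],[-13.6,-20.6,0,0,1],[-13.6,-20.6,0,0,1],[-13.6,-20.6,0,0,1],[-13.6,-20.6,0,0,1],[-13.6,-20.6,-2,0,1]]'
```

```text
time_s: 4.73
position: [0.4017, -0.2646, 0.0658]
tcp_rot: [[-0.083, 0.997, 0.003], [0.997, 0.083, -0.003], [-0.003, 0.003, -1.0]]
force: [0.2, -0.3, -1.4]
opening: 0.178
grasp_force: 30.0
```

```bash
python3 -m inch '[[0,0,-2.5,0,1],[0,0,-4.2,0,1],[0,0,-5.1,0,1],[0,0,-5.1,0,1],[0,0,-5.1,0,1],[0,0,-5.1,0,3.2],[0,0,-5.1,0,3.2],[0,0,-5.1,0,3.2],[0,0,-5.1,0,3.2],[0,0,-5.1,0,3.2]]'
```

```text
time_s: 5.57
position: [0.4003, -0.2649, 0.014]
tcp_rot: [[-0.082, 0.997, 0.001], [0.997, 0.082, -0.001], [-0.001, 0.001, -1.0]]
force: [0.1, -0.5, 0.3]
opening: 0.361
grasp_force: 0.0
```

```bash
python3 -m inch '[[0,0,4,0,3.2],[0,0,7.5,0,3.2],[6.4,27.2,9,0,5.5],[6.4,27.2,9,0,5.5],[6.4,27.2,9,0,5.5],[6.4,27.2,9,0,5.5],[6.4,27.2,9,0,5.5],[6.4,27.2,9,0,5.5],[6.4,27.2,9,0,5.5],[6.4,27.2,9,0,5.5]]'
```

```text
time_s: 6.4
position: [0.4645, 0.0119, 0.1042]
tcp_rot: [[-0.087, 0.996, 0.001], [0.996, 0.087, 0.001], [0.001, 0.001, -1.0]]
force: [-0.5, -0.1, -0.5]
opening: 0.634
grasp_force: 0.0
```

```bash
python3 -m inch '[[0,0,0,0,5.5],[0,0,-3,0,5.5],[0,0,-3,0,5.5],[0,0,-3,0,5.5]]'; python3 - <<'E'
from h import *
t=grab('top','t3.png');h=cv2.cvtColor(t['image'],cv2.COLOR_BGR2HSV);m=((h[...,1]<70)&(h[...,2]>150))
k=np.zeros_like(m);k[205:247,360:425]=m[205:247,360:425];P=np.argwhere(k)[:,::-1]
Q=np.array([onz(t,u,v,.02)[:2] for u,v in P]);print(len(Q),Q.mean(0) if len(Q) else 0,cv2.minAreaRect(Q.astype(np.float32)) if len(Q) else 0)
E
```

```text
time_s: 6.73
position: [0.4626, 0.0063, 0.0727]
tcp_rot: [[-0.08, 0.997, -0.004], [0.997, 0.08, 0.001], [0.001, -0.004, -1.0]]
force: [-0.1, 0.7, 0.6]
opening: 0.636
grasp_force: 0.0
133 [ 0.40131394 -0.27483494] ((0.40155214071273804, -0.27670198678970337), (0.019054654985666275, 0.07719281315803528), 6.02468204498291)
```

```bash
python3 -m inch '[[0,0,-3.5,0,5.5],[0,0,-6,0,5.5],[0,0,-7,0,5.5],[0,0,-7,0,5.5],[0,0,-7,0,5.5],[0,0,-7,0,2],[0,0,-7,0,2],[0,0,-7,0,2],[0,0,-7,0,2],[0,0,-7,0,2]]'
```

```text
time_s: 7.62
position: [0.4644, 0.0073, 0.0041]
tcp_rot: [[-0.082, 0.997, 0.001], [0.997, 0.082, -0.0], [-0.0, 0.001, -1.0]]
force: [-0.6, -1.4, -0.2]
opening: 0.339
grasp_force: 0.2
```

```bash
python3 -m inch '[[0,0,0,0,2],[0,0,0,0,2],[0,0,3,0,2],[0,0,6,0,2],[0,0,10,0,2],[0,0,10,0,2],[0,0,10,0,2]]'
```

```text
time_s: 8.2
position: [0.4656, 0.0071, 0.1054]
tcp_rot: [[-0.082, 0.997, 0.005], [0.997, 0.082, -0.001], [-0.002, 0.005, -1.0]]
force: [-0.1, -0.3, -0.5]
opening: 0.3
grasp_force: 30.0
```

```bash
python3 -m inch '[[12.9,-30.7,0,2,2],[12.9,-30.7,0,2,2],[12.9,-30.7,0,2,2],[12.9,-30.7,0,2,2],[12.9,-30.7,0,2,2],[12.9,-30.7,0,2,2],[12.9,-30.7,0,2,2],[12.9,-30.7,0,2,2],[12.9,-30.7,0,2,2],[12.9,-30.7,0,2,2]]'
```

```text
time_s: 9.03
position: [0.5926, -0.3017, 0.101]
tcp_rot: [[-0.113, 0.994, -0.002], [0.994, 0.113, 0.001], [0.002, -0.002, -1.0]]
force: [-0.7, 0.3, -0.0]
opening: 0.307
grasp_force: 30.0
```

```bash
python3 -m inch '[[0,0,0,0,2],[0,0,0,0,2],[0,0,-3,0,2],[0,0,-6,0,2],[0,0,-8,0,2],[0,0,-9.1,0,2],[0,0,-9.1,0,2],[0,0,-9.1,0,4.3],[0,0,-9.1,0,4.3],[0,0,-9.1,0,4.3]]'
```

```text
time_s: 9.87
position: [0.5941, -0.3001, 0.0143]
tcp_rot: [[-0.117, 0.993, 0.002], [0.993, 0.117, -0.002], [-0.002, 0.002, -1.0]]
force: [0.7, -1.2, -0.3]
opening: 0.443
grasp_force: 0.0
```

```bash
python3 -m inch '[[0,0,4,0,4.3],[0,0,8,0,4.3],[3.3,29.6,9,0,5.5],[3.3,29.6,9,0,5.5],[3.3,29.6,9,0,5.5],[3.3,29.6,9,0,5.5],[3.3,29.6,9,0,5.5],[3.3,29.6,9,0,5.5],[3.3,29.6,9,0,5.5],[3.3,29.6,9,0,5.5]]'
```

```text
time_s: 10.7
position: [0.6265, 0.0032, 0.1045]
tcp_rot: [[-0.122, 0.993, 0.002], [0.993, 0.122, 0.002], [0.002, 0.003, -1.0]]
force: [0.2, -0.5, 0.3]
opening: 0.63
grasp_force: 0.0
```

```bash
python3 -m inch '[[0,0,0,0,5.5],[0,0,0,0,5.5],[0,0,-3,0,5.5],[0,0,-3,0,5.5],[0,0,-3,0,5.5],[0,0,-3,0,5.5]]'; python3 - <<'E'
from h import *
t=grab('top','t4.png');cv2.imwrite('pics/t4c.png',cv2.resize(t['image'][120:250,290:440],(750,650))[:600])
E
```

```text
time_s: 11.2
position: [0.6262, -0.0053, 0.073]
tcp_rot: [[-0.114, 0.993, -0.0], [0.993, 0.114, -0.0], [-0.0, -0.0, -1.0]]
force: [0.3, -0.0, 0.1]
opening: 0.632
grasp_force: 0.0
```

View pics/t4c.png

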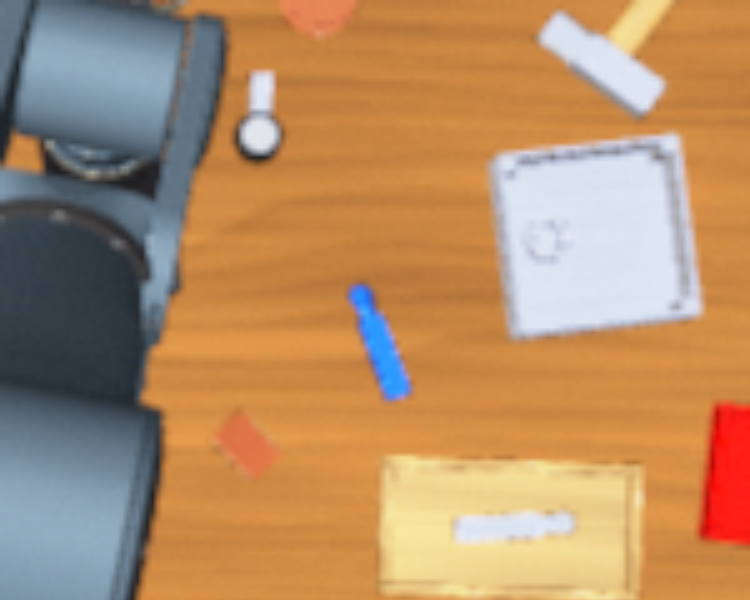

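The crop shows the first ring inside the basket at (545,238) and the punch in the tray at (515,527). Ring 2 is next.

```bash
python3 -m inch '[[0.1,0.1,-3.5,0,5.5],[0.1,0.1,-6,0,5.5],[0.1,0.1,-6.9,0,5.5],[0.1,0.1,-6.9,0,5.5],[0.1,0.1,-6.9,0,5.5],[0.1,0.1,-6.9,0,2],[0.1,0.1,-6.9,0,2],[0.1,0.1,-6.9,0,2],[0.1,0.1,-6.9,0,2],[0.1,0.1,-6.9,0,2]]'
```

```text
time_s: 12.08
position: [0.6274, -0.0027, 0.0043]
tcp_rot: [[-0.116, 0.993, 0.001], [0.993, 0.116, -0.0], [-0.0, 0.001, -1.0]]
force: [-0.5, -0.2, 0.5]
opening: 0.337
grasp_force: 0.1
```

```bash
python3 -m inch '[[0,0,0,0,2],[0,0,0,0,2],[0,0,3,0,2],[0,0,6,0,2],[0,0,10,0,2],[0,0,10,0,2],[0,0,10,0,2]]'
```

```text
time_s: 12.67
position: [0.6291, -0.003, 0.1063]
tcp_rot: [[-0.116, 0.993, 0.006], [0.993, 0.116, -0.001], [-0.002, 0.006, -1.0]]
force: [-1.1, -0.5, -0.4]
opening: 0.308
grasp_force: 30.0
```

Ring 2 is held. I'll drop it at (0.594, -0.332).

```bash
python3 -m inch '[[-3.4,-33,0,0,2],[-3.4,-33,0,0,2],[-3.4,-33,0,0,2],[-3.4,-33,0,0,2],[-3.4,-33,0,0,2],[-3.4,-33,0,0,2],[-3.4,-33,0,0,2],[-3.4,-33,0,0,2],[-3.4,-33,0,0,2],[-3.4,-33,0,0,2]]'
```

```text
time_s: 13.5
position: [0.5915, -0.3349, 0.1015]
tcp_rot: [[-0.112, 0.994, -0.002], [0.994, 0.112, 0.002], [0.002, -0.002, -1.0]]
force: [-0.4, 1.0, -0.6]
opening: 0.305
grasp_force: 30.0
```

```bash
python3 -m inch '[[0,0,0,0,2],[0,0,0,0,2],[0,0,-3,0,2],[0,0,-6,0,2],[0,0,-8,0,2],[0,0,-9.1,0,2],[0,0,-9.1,0,2],[0,0,-9.1,0,4.3],[0,0,-9.1,0,4.3],[0,0,-9.1,0,4.3]]'
```

```text
time_s: 14.33
position: [0.5942, -0.3331, 0.0143]
tcp_rot: [[-0.117, 0.993, 0.002], [0.993, 0.117, -0.002], [-0.002, 0.002, -1.0]]
force: [0.4, -0.2, 1.0]
opening: 0.443
grasp_force: 0.0
```

```bash
python3 -m inch '[[0,0,4,0,4.3],[0,0,8,0,4.3],[0,0,16,0,3.6],[0,0,24,0,3.6],[0,0,24,0,3.6],[0,0,24,0,3.6],[0,0,24,0,3.6],[-10.2,57.1,24,8.8,3.6],[-10.2,57.1,24,8.8,3.6],[-10.2,57.1,24,8.8,3.6]]'
```

```text
time_s: 15.17
position: [0.5706, -0.209, 0.2538]
tcp_rot: [[-0.266, 0.964, 0.002], [0.964, 0.266, -0.001], [-0.002, 0.002, -1.0]]
force: [1.1, 1.0, 0.1]
opening: 0.41
grasp_force: 0.0
```

```bash
python3 - <<'E'
from h import *
p=readout.read_state();print(p['position'],np.degrees(np.arctan2(p['tcp_rot'][1][1],p['tcp_rot'][0][1])))
E
```

```text
[ 0.57064392 -0.20898067  0.25383667] 15.425728540630937
```

```bash
python3 -m inch '[[-7.9,44.7,0,0,3.6],[-7.9,44.7,0,0,3.6],[-7.9,44.7,0,0,3.6],[-7.9,44.7,0,0,3.6],[-7.9,44.7,0,0,3.6],[-7.9,44.7,0,0,3.6],[-7.9,44.7,0,0,3.6],[-7.9,44.7,0,0,3.6],[-7.9,44.7,0,0,3.6],[-7.9,44.7,0,0,3.6]]'
```

```text
time_s: 16.0
position: [0.4981, 0.2026, 0.2538]
tcp_rot: [[-0.267, 0.964, 0.003], [0.964, 0.267, 0.0], [-0.0, 0.003, -1.0]]
force: [1.2, -0.0, -0.9]
opening: 0.415
grasp_force: 0.0
```

```bash
python3 -m inch '[[0,0,0,0,3.6],[0,0,0,0,3.6],[0,0,-4,0,3.6],[0,0,-4,0,3.6],[0,0,-4,0,3.6],[0,0,-4,0,3.6]]'; python3 - <<'E'
from h import *
s=grab('scene','s5.png');cv2.imwrite('pics/s5c.png',cv2.resize(s['image'][80:230,290:440],(600,600),interpolation=2))
t=grab('top');print(proj(s,[.492,.238,.162]))
h=cv2.cvtColor(t['image'],cv2.COLOR_BGR2HSV);m=((h[...,1]<70)&(h[...,2]<185)).astype(np.uint8)
print('basket crop dark px',np.argwhere(m[155:185,393:425]).mean(0)[::-1]+[393,155],onz(t,400,167.5,.015))
E
```

```text
time_s: 16.5
position: [0.4993, 0.1995, 0.2134]
tcp_rot: [[-0.265, 0.964, 0.001], [0.964, 0.265, -0.0], [-0.0, 0.0, -1.0]]
force: [0.2, 0.7, -0.7]
opening: 0.414
grasp_force: 0.0
[349.05231941 156.5799553 ]
basket crop dark px [421.66666667 174.83333333] [ 0.59299012 -0.30218814  0.015     ]
```

View pics/s5c.png

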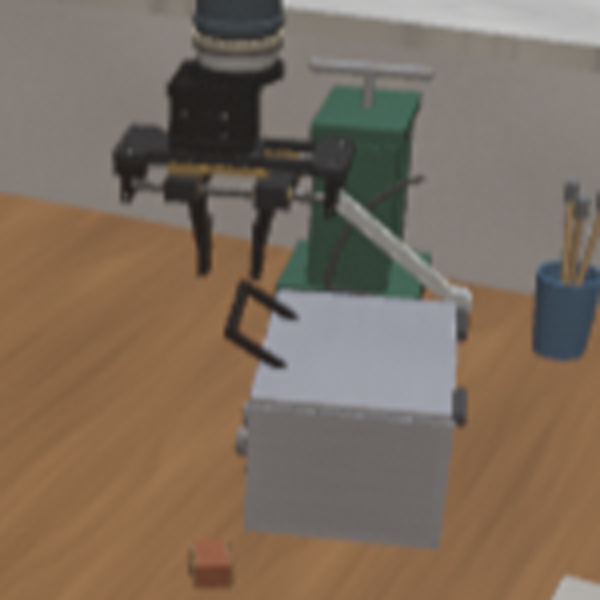

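The crop shows the gripper above and to the near side of the bar, which spans (245,285) to (232,332), with the lid shut and the set arm clear. I'll shift onto the bar, descend and grip.

```bash
python3 -m inch '[[-0.7,3.9,0,0,3.6],[-0.7,3.9,0,0,3.6],[-0.7,3.9,0,0,3.6],[-0.7,3.9,0,0,3.6],[-0.7,3.9,-3,0,3.6],[-0.7,3.9,-5.5,0,3.6],[-0.7,3.9,-6.8,0,3.6],[-0.7,3.9,-6.8,0,3.6],[-0.7,3.9,-6.8,0,3.6],[-0.7,3.9,-6.8,0,3.6]]'
```

```text
time_s: 17.43
position: [0.4927, 0.2394, 0.1456]
tcp_rot: [[-0.266, 0.964, 0.002], [0.964, 0.266, 0.0], [-0.0, 0.002, -1.0]]
force: [-0.5, -0.2, -0.7]
opening: 0.414
grasp_force: 0.0
```

```bash
python3 -m inch '[[0,0,0,0,0.4],[0,0,0,0,0.4],[0,0,0,0,0.4],[0,0,0,0,0.4],[0,0,0,0,0.4],[0,0,0,0,0.4],[0,0,0,0,0.4],[0,0,0,0,0.4]]'
```

```text
time_s: 18.1
position: [0.4897, 0.2392, 0.1446]
tcp_rot: [[-0.268, 0.963, -0.004], [0.963, 0.268, -0.001], [-0.0, -0.004, -1.0]]
force: [-5.6, -1.0, 5.1]
opening: 0.13
grasp_force: 30.0
```

```bash
python3 -m inch '[[-0.2,0,0,0,0.4],[0.2,0.1,1.7,0,0.4],[0.7,0.25,3.3,0,0.4],[1.3,0.4,4.9,0,0.4],[2.1,0.65,6.4,0,0.4],[3.0,0.9,7.9,0,0.4],[4.1,1.2,9.2,0,0.4],[5.0,1.45,10.3,0,0.4],[5.8,1.65,11.1,0,0.4],[5.8,1.65,11.1,0,0.4]]'
```

```text
time_s: 18.93
position: [0.5455, 0.2563, 0.2556]
tcp_rot: [[-0.268, 0.963, -0.011], [0.964, 0.268, -0.001], [0.002, -0.011, -1.0]]
force: [-10.9, -1.4, 2.9]
opening: 0.127
grasp_force: 29.9
```

```bash
python3 -m inch '[[0,0,0,0,0.4],[0,0,0,0,0.4],[0,0,0,0,0.4]]'; python3 - <<'E'
from h import *
s=grab('scene','s6.png');cv2.imwrite('pics/s6c.png',cv2.resize(s['image'][90:220,310:440],(800,800),interpolation=2)[:600])
t=grab('top','t6.png')
p=np.array(readout.read_state()['position'])
from scipy.optimize import brentq
b=.145-.1446+0
H=np.array([.4897,.2392,.125])+.195*np.array([.964,.267,0])
print('z rise',p[2]-.1446,'theta from z',np.degrees(brentq(lambda a:195*np.sin(a)+37*np.cos(a)-37-1000*(p[2]-.1446),0,1.2)),'horiz',(p-[.4897,.2392,0])@[.964,.267,0])
E
```

```text
time_s: 19.18
position: [0.5437, 0.2557, 0.2538]
tcp_rot: [[-0.268, 0.963, -0.014], [0.963, 0.268, -0.002], [0.002, -0.014, -1.0]]
force: [-11.0, -1.7, 2.9]
opening: 0.125
grasp_force: 29.9
z rise 0.1092020513040603 theta from z 36.699764732151976 horiz 0.056418911548587004
```

View pics/s6c.png

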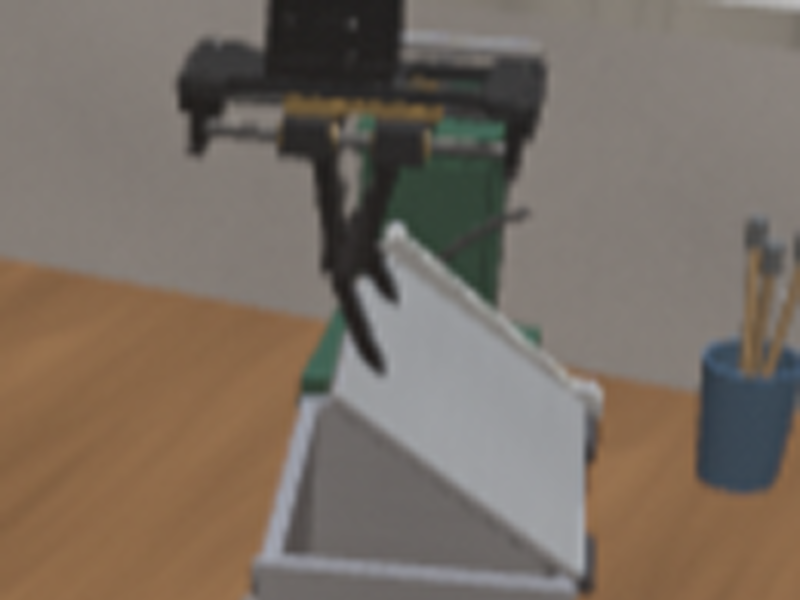

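The crop shows the lid gripped by its bar and lifted. Its near edge runs from (332,400) to (582,577), and the set arm from (395,228) to (590,385) looks nearly parallel. I'll measure both angles.

```bash
python3 - <<'E'
from h import *
s=cams.capture('scene')
ey=np.array([-.267,.964,0]);ex=np.array([.964,.267,0]);H=np.array([.4897,.2392,.125])+.195*ex
k=130/800
def ang(a,b,off):
    q=[]
    for x,y in(a,b):
        o,d=ray(s,310+x*k-.4,90+y*k-.4);p=o+d*((H+off*ey-o)@ey)/(d@ey);q.append([(p-H)@ex,p[2]-.125])
    q=np.array(q);v=q[1]-q[0];print(q.round(3).tolist(),np.hypot(*v).round(3),np.degrees(np.arctan2(-v[1],v[0])))
ang((332,398),(582,577),-.11)
ang((397,225),(590,382),.13)
ang((388,240),(570,388),.126)
p=readout.read_state();print(p['position'],p['force'],p['grasp_force'])
E
```

```text
[[-0.131, 0.101], [0.007, 0.01]] 0.165 33.41106972681382
[[-0.122, 0.107], [0.002, 0.016]] 0.155 36.442798941659184
[[-0.127, 0.099], [-0.01, 0.012]] 0.146 36.50023217739104
[0.54363882 0.25573952 0.2538167 ] [-10.66839915  -1.70676598   2.67080791] 29.932396709918976
```

```bash
python3 -m inch '[[0.2,0.1,0.4,0,0.4],[0.3,0.1,0.7,0,0.4],[0.3,0.1,0.7,0,0.4],[0.3,0.1,0.7,0,0.4],[0.3,0.1,0.7,0,0.4],[0.3,0.1,0.7,0,0.4]]'; python3 - <<'E'
from h import *
s=grab('scene','s7.png');im=cv2.resize(s['image'][90:220,310:440],(800,800),interpolation=2)[:600];cv2.imwrite('pics/s7c.png',im)
g=cv2.cvtColor(im,cv2.COLOR_BGR2GRAY)
ey=np.array([-.267,.964,0]);ex=np.array([.964,.267,0]);H=np.array([.4897,.2392,.125])+.195*ex;k=130/800
L=cv2.createLineSegmentDetector().detect(g)[0][:,0]
for l in L:
    if np.hypot(l[2]-l[0],l[3]-l[1])<130 or not .4<(l[3]-l[1])/(l[2]-l[0]+1e-6)<1.2:continue
    for off in(-.11,.11,.13):
        q=[]
        for x,y in(l[:2],l[2:]):
            o,d=ray(s,310+x*k-.4,90+y*k-.4);p=o+d*((H+off*ey-o)@ey)/(d@ey);q.append([(p-H)@ex,p[2]-.125])
        q=np.array(q);v=q[1]-q[0];print(l.round(),off,q.round(3).tolist(),np.degrees(np.arctan(-v[1]/v[0])).round(1))
E
```

```text
time_s: 19.83
position: [0.551, 0.258, 0.2611]
tcp_rot: [[-0.267, 0.964, -0.004], [0.964, 0.267, 0.001], [0.002, -0.004, -1.0]]
force: [-3.8, 3.3, -6.7]
opening: 0.125
grasp_force: 29.9
```

View pics/s7c.png

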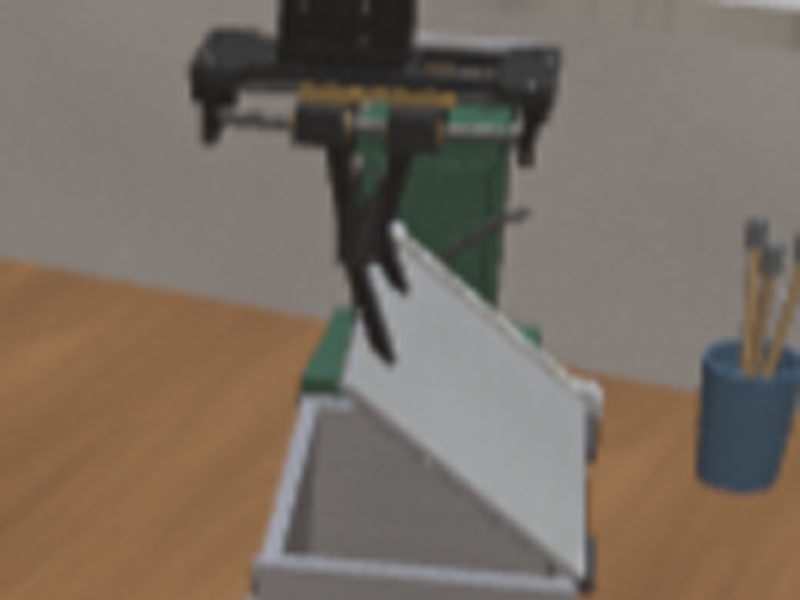

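```bash
python3 - <<'E'
from h import *
s=cams.capture('scene');im=s['image']
g=cv2.cvtColor(im,cv2.COLOR_BGR2GRAY).astype(float)
ey=np.array([-.267,.964,0]);ex=np.array([.964,.267,0]);H=np.array([.4897,.2392,.125])+.195*ex
def onp(u,v,off):
    o,d=ray(s,u,v);p=o+d*((H+off*ey-o)@ey)/(d@ey);return [(p-H)@ex,p[2]-.125]
def edge(x0,x1,ya,yb,off,sgn,name):  # steepest vertical step per column around a line
    pts=[]
    for u in range(x0,x1):
        c=ya+(yb-ya)*(u-x0)/(x1-x0);r=np.arange(int(c)-4,int(c)+5);d=sgn*(g[r+1,u]-g[r,u]);i=d.argmax()
        o=0
        if 0<i<8:
            den=d[i-1]-2*d[i]+d[i+1];o=.5*(d[i-1]-d[i+1])/den if den else 0
        pts.append(onp(u,r[i]+.5+o,off))
    f=cv2.fitLine(np.array(pts,np.float32),cv2.DIST_HUBER,0,.0005,.001).ravel();print(name,np.degrees(np.arctan(-f[1]/f[0])),'z at x=0',f[3]-f[2]*f[1]/f[0])
k=130/800
U=lambda x:int(310+x*k);V=lambda y:90+y*k
edge(U(365),U(570),V(400),V(568),-.11,-1,'lid near edge (bright->dark)')
edge(U(415),U(570),V(240),V(372),.134,1,'arm upper edge')
edge(U(415),U(570),V(240),V(372),.126,1,'arm upper edge')
E
```

```text
lid near edge (bright->dark) 37.58535 z at x=0 0.014375664
arm upper edge 38.055164 z at x=0 0.010266852
arm upper edge 38.055164 z at x=0 0.013750911
```

The edges measure 37.6° for the lid and 38.1° for the arm, so they are parallel. I'll use the last picture to check the basket and tray.

```bash
python3 - <<'E'
from h import *
t=grab('top','t8.png');cv2.imwrite('pics/t8c.png',cv2.resize(t['image'][140:250,280:440],(800,550)))
p=readout.read_state();print(p['time_s'],p['position'],p['force'],p['grasp_force'])
E
```

```text
19.9833 [0.55099537 0.25794374 0.26112914] [-4.04519057  3.02367242 -6.39497879] 29.938744604587555
```

View pics/t8c.png

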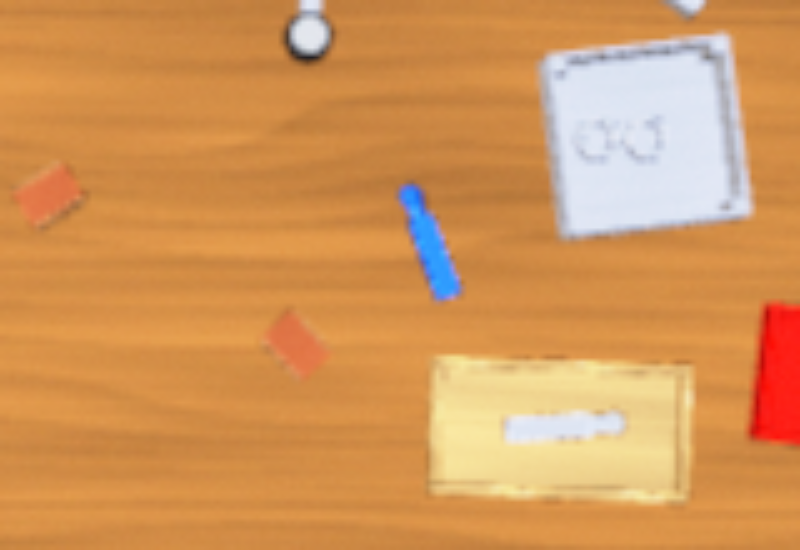

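Both rings are in the basket, at (595,140) and (643,138), and the punch is in the tray at (565,426). The pose and force are steady, so I'm handing in.

```bash
python3 -c "
from rig import bot
print(bot.hand_in())"
```

```text
the job is handed in; nothing more can be done
None
```

I handed the job in at about 20 s, with no verdict returned: both rings are in the basket, the punch is in the tray, and the gripper is holding the lid at about 37.6° against the set arm's 38.1°.

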